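Slide the label plate and the test tile out over the ends of the ledge

ROBOT

A 7-joint arm with a two-finger parallel gripper is mounted at the origin on a cart in front of the work surface, level with it; the furniture and walls round the work are solid. World frame = base frame: x ahead of the robot, y to its left, z up, the work surface at z = 0. Lengths are in m, angles in rad, forces in N, time in s.
With the tool pointing down it reaches from about 0.425 to 0.875 m from the base axis. Payload 4.7 kg.
Tool frame: the origin (TCP) lies midway between the tips of the shut fingers; the grasp point (between the pads) lies 19 mm behind it; x points along the fingers, z is the direction in which the jaws open and shut, and the axes are right-handed (so a half turn about x gives the same grasp; the last joint's range is limited). The gripper opens to 87 mm and grips with 3 to 60 N. Pads are 19 mm wide; open, the fingers measure 117 mm over their backs; the gripper's body (75 mm by 190 mm) begins 51 mm behind the grasp point.
Start: joints at [1.257, 0.321, -0.07, 1.45, 0.023, 1.371, -0.057], TCP at [0.209, -0.615, 0.223] pointing down, gripper open.
Joint ranges: [-2.86, 2.86], [-0.3, 2.09], [-1.38, 1.24], [0.06, 2.45], [-1.56, 4.7], [0.09, 2.05], [-2.69, 2.69]. Speed limits (rad/s): [2.57, 2.57, 3.14, 3.14, 3.14, 3.14, 3.14].

INTERFACE

Orientations are given as a rotation vector (axis times angle).
In Python, from bench import ctrl gives the robot as it stands.
- The arm moves only by the shell command python3 -m pendant 'ROWS' [OPENING] [FORCE]. ROWS is JSON, a list of rows, each an object with "travel": the shift along the tool's x, y, z in m, a list of three; "twist": the turn about the tool's x in rad. In form: [{"travel": [x, y, z], "twist": twist}, ...]. A call has 1 to 10 rows; each row is the pose to reach, as a shift and turn from the pose measured when the call began, along the tool's axes at that moment; what a row does not reach only later rows make up. A row lasts 1/8 s, in which the tool goes at most 62.5 mm and 10.7 degrees, less where a joint would pass 70% of its speed; a pose out of reach is approached as far as the arm can. A call with a gripper value outside its range is refused whole. OPENING is the opening, from -1 (shut) to 1 (fully open), so that 0 is half open, set as the call begins (- or left out, the last holds). The fingers move at their own pace and stop on an object; FORCE is the grip in N (left out, the last holds). Time passes only in rows, so rows that repeat a pose let the fingers close. It gives the time, the measured TCP pose, the force and the opening at its end, in the units of the state.
- ctrl.get_state(): the state, without advancing time (a new reading comes with each control period).
- ctrl.get_image(name): name is "side" or "top"; returns the picture (384x512x3 uint8, red, green, blue); there is no depth.
- ctrl.camera_model(name): a dict with "K" (3x3 intrinsics, pixels), "rvec" (rotation vector, rad) and "tvec" (3), from world to camera coordinates, as OpenCV has them. Camera axes: x right, y down, z forward; pixel columns grow to the right and rows downward; lengths in m; the calibration is good to about 2 mm. A picture is of the moment at which its call begins. camera_model takes no time and is no camera call.
- ctrl.close_job(): hands the job in, once; it reports no verdict.
The state is a dict: "time": time; "joint_positions": joint angles; "qd": joint speeds; "joint_torque": joint torques, N m; "position": TCP position; "tool_rot": TCP orientation; "ft_force": force on the tool from outside, world axes, zero at the start; "torque": the same for the moment, N m; "grip_width": opening from 0.0 (shut) to 1.0 (fully open).
Only numpy, scipy, OpenCV 4.12 (cv2) and the standard library are available. Lean on these libraries where they do the work, as an engineer would, in place of code of your own. Each camera call takes 0.05 s, during which the arm holds its last target.

TASK

The thin steel label plate and the terracotta test tile lie flat on the raised wooden ledge, where no one can get a finger under them. With the fingertips push each one lengthwise along the ledge, out over the end it is nearer to, until about a third of its length sticks out, and leave both lying flat and roughly square to the ledge. Only push: do not lift them or let them fall, and leave the tin, the little pots and the mug where they stand.

Things in the scene. Friction and masses are not known exactly. Their poses are not given: they have to be found in the camera images.
- ledge: fixed wooden ware board on two dark feet, a ledge 480 mm long along its y (+y end on the robot's left). Origin on the table; flat upper surface 78 mm above it, x -60 (open front) to +62 mm, y -240 to +240 mm. A batten 12 mm thick, 20 mm higher than the surface, closes the back (x +62 to +74 mm). Both ends are open, only the table is under them. z up
- ledge_left_end (a point): middle of the upper edge of the ledge's +y end (ledge frame 0, +240, 78 mm), axes as the ledge
- ledge_right_end (a point): middle of the upper edge of the ledge's -y end (ledge frame 0, -240, 78 mm), axes as the ledge
- steel_plate: loose blank steel label plate with two small holes, 92 mm (its x) x 130 mm (its y, the length, roughly along the ledge) x 6 mm thick, 0.3 to 0.6 kg, flat on the ledge. Origin at the centre of its underside, z up. It starts on one half of the ledge, the tile on the other; which is where varies
- test_tile: loose terracotta glaze test tile with three glaze stripes, 92 mm (its x) x 110 mm (its y, the length, roughly along the ledge) x 8 mm thick, 0.14 to 0.28 kg, flat on the ledge. Origin at the centre of its underside, z up. At the start at least 90 mm lie free between tile and plate
- gold_tin: bystander, to be left alone: loose olive-gold screw-top tin, 68 mm across, 74 mm tall, standing on the table; origin at the centre of its underside
- oxide_red: bystander, to be left alone: loose small dark red pot with a white cap, 32 mm across, 53 mm tall, standing on the table; origin at the centre of its underside
- oxide_blue: bystander, to be left alone: loose small slate-blue pot with a white cap, 32 mm across, 48 mm tall, standing on the table; origin at the centre of its underside
- mug_cream: bystander, to be left alone: loose cream mug, 75x110x118 mm with its handle, standing on the table; origin at the centre of its underside
Things that resemble listed ones, but are neither listed nor needed, are in the scene too. There is more than one size of the test_tile; the job needs the larger.

How it is judged:
By the outcome, as a careful person would: the job done as asked, in the order asked, and still so for the second after the job is handed in, with the robot touching nothing.
It also fails if it takes over 48 s, if anything falls off the work surface, if the arm or the gripper's body presses on something with over 40 N, if the wrist force passes 120 N, or if a joint passes its speed limit or range.

## Working session

There is one attempt and no reset: what is moved stays moved. The work goes in short steps, Python scripts to look and compute and a shell command to move; the robot and the scene stay as the last step left them, time stands still between calls to the robot, and variables do not carry over. Pictures are saved under pics/ and viewed, and the job is handed in when it is done.

```bash
mkdir -p pics
python3 - <<'E'
from bench import ctrl
import cv2
for n in("top","side"):
    im=ctrl.get_image(n); cv2.imwrite(f"pics/{n}0.png",im[:,:,::-1]); m=ctrl.camera_model(n); print(n,m)
s=ctrl.get_state(); print(s)
E
```

```text
top {'K': array([[368.19212279,   0.        , 252.84486198],
       [  0.        , 368.19212279, 192.81717212],
       [  0.        ,   0.        ,   1.        ]]), 'rvec': array([ 2.12500948, -2.15089842,  0.15742549]), 'tvec': array([-0.01448565,  0.55377888,  1.06833143])}
side {'K': array([[415.70469642,   0.        , 246.80387828],
       [  0.        , 415.70469642, 187.1108203 ],
       [  0.        ,   0.        ,   1.        ]]), 'rvec': array([ 0.38720507, -2.66844392,  1.37522267]), 'tvec': array([0.50261445, 0.17320161, 1.20380866])}
{'time': 0.1, 'joint_positions': array([ 1.25712653,  0.32175404, -0.07007832,  1.45156795,  0.02260559,
        1.37081594, -0.05692435]), 'qd': array([-0.0022843 , -0.00155949,  0.00084721, -0.00100357, -0.00123143,
        0.00072413, -0.00063522]), 'joint_torque': array([-9.40056962e-04, -4.92571807e+01, -4.06235782e-01, -3.13397419e+01,
       -6.42072642e-02,  3.94669280e-02,  5.78363597e-05]), 'position': array([ 0.20903988, -0.61493137,  0.22155999]), 'tool_rot': array([ 0.96543295,  1.34814524, -0.96387745]), 'ft_force': array([-0.13004394, -0.19318478, -0.32417531]), 'torque': array([ 0.01712024, -0.00184959, -0.02019737]), 'grip_width': 1.0006245122422814}
```

View pics/top0.png

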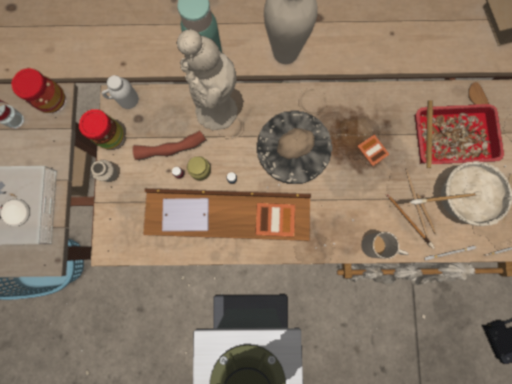

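View pics/side0.png

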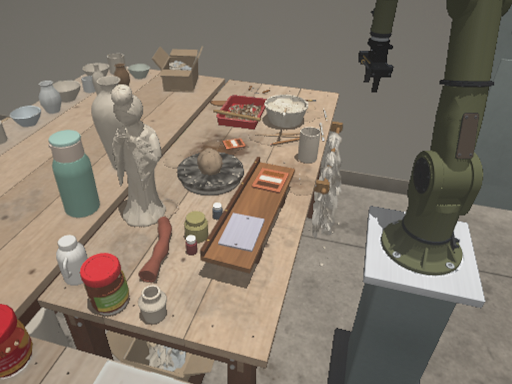

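Run:
```python
import cv2
t=cv2.imread("pics/top0.png"); s=cv2.imread("pics/side0.png")
cv2.imwrite("pics/topc.png",cv2.resize(t[130:270,135:415],None,fx=2.85,fy=2.85,interpolation=cv2.INTER_CUBIC))
cv2.imwrite("pics/sidec.png",cv2.resize(s[120:280,180:345],None,fx=3.7,fy=3.7,interpolation=cv2.INTER_CUBIC))
```

```text
(no output)
```

View pics/topc.png

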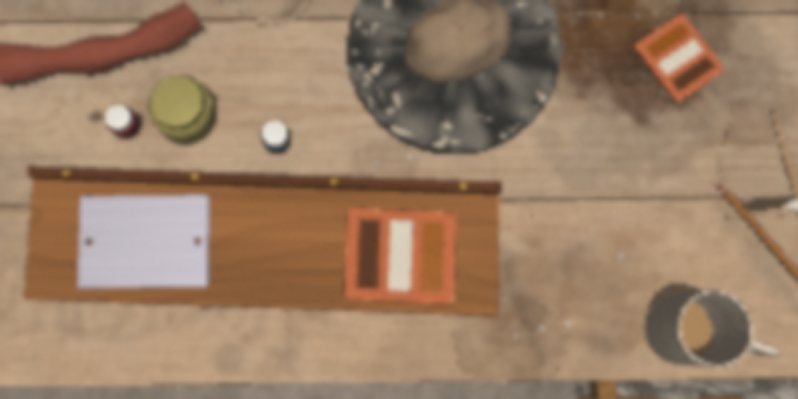

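View pics/sidec.png

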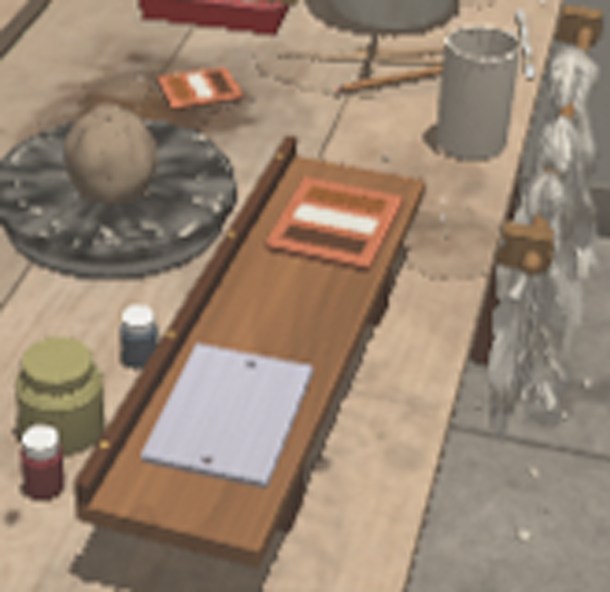

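```bash
cat > h.py <<'E'
import cv2,numpy as np
from bench import ctrl
from scipy.optimize import least_squares
def cam(n):
    m=ctrl.camera_model(n); return m["K"],cv2.Rodrigues(m["rvec"])[0],m["tvec"]
def back(n,uv,z):
    K,R,t=cam(n); uv=np.atleast_2d(uv).astype(float)
    d=np.c_[uv,np.ones(len(uv))]@np.linalg.inv(K).T@R; c=-R.T@t
    return c+d*((z-c[2])/d[:,2])[:,None]
def proj(n,P):
    m=ctrl.camera_model(n); return cv2.projectPoints(np.atleast_2d(P).astype(float),m["rvec"],m["tvec"],m["K"],None)[0][:,0]
def grab(n,f):
    im=ctrl.get_image(n); cv2.imwrite(f,im[:,:,::-1]); return im
def masks(bgr):
    h=cv2.cvtColor(bgr,cv2.COLOR_BGR2HSV); b,g,r=[bgr[...,i].astype(int) for i in range(3)]
    plate=((b>r+8)&(b>130)).astype(np.uint8)
    tile=((h[...,0]<13)&(h[...,1]>140)&(h[...,2]>165)).astype(np.uint8)
    return plate,tile
def rect(n,bgr,which,z,roi):
    x0,x1,y0,y1=roi
    c=cv2.resize(bgr[y0:y1,x0:x1],None,fx=4,fy=4,interpolation=cv2.INTER_CUBIC)
    m=masks(c)[which]; k,_=cv2.findContours(m,cv2.RETR_EXTERNAL,cv2.CHAIN_APPROX_NONE)
    k=max(k,key=cv2.contourArea)[:,0].astype(float)
    p=(k+0.5)/4-0.5+[x0,y0]
    w=back(n,p,z)[:,:2]
    (c,s,a)=cv2.minAreaRect((w*1000).astype(np.float32)); 
    if s[0]>s[1]: a-=90; s=s[::-1]
    return np.array(c),s,(a+90)%180-90
E
python3 - <<'E'
from h import *
t=cv2.imread("pics/top0.png"); s=cv2.imread("pics/side0.png")
for n,im,rp,rt in(("top",t,(150,220,190,240),(245,310,195,245)),("side",s,(215,270,205,255),(250,292,160,197))):
    print(n,"plate",rect(n,im,0,.084,rp),"tile",rect(n,im,1,.086,rt))
f=lambda p:np.array(p)/2.85+[135,130]-.3
g=lambda p:np.array(p)/3.7+[180,120]-.3
print("top front L,R",back("top",f([[25,297],[497,315]]),.078)[:,:2]); print("battentop L,R",back("top",f([[30,168],[500,183]]),.098)[:,:2])
print("top small tile",back("top",f([[637,47],[682,14],[722,67],[682,100]]),.008)[:,:2])
print("side front L,R",back("side",g([[262,550],[424,183]]),.078)[:,:2]," batten L,R",back("side",g([[80,490],[290,138]]),.098)[:,:2])
E
```

```text
Traceback (most recent call last):
  File "h.py", line 23, in rect
    k=max(k,key=cv2.contourArea)[:,0].astype(float)
      ~~~^^^^^^^^^^^^^^^^^^^^^^^
ValueError: max() iterable argument is empty
```

Run:
```python
from h import *
t=cv2.imread("pics/top0.png"); s=cv2.imread("pics/side0.png")
print(t[215,170],t[215,195],t[233,276-14],t[207,276],t[230,220],s[232,240],s[170,275])
print(s[166:196:2,274],t[205:238:2,259])
```

```text
[193 185 191] [201 192 198] [ 72 108 193] [137 161 201] [ 58  94 139] [206 196 199] [ 88 122 183]
[[ 79 112 154]
 [ 80 115 158]
 [ 89 122 188]
 [ 73 111 177]
 [ 58  97 153]
 [ 76 110 183]
 [198 218 226]
 [215 226 228]
 [108 136 199]
 [ 62  82 120]
 [ 57  74 103]
 [ 80 107 169]
 [ 87 116 189]
 [ 67  89 127]
 [ 77 109 150]] [[ 71 107 192]
 [ 70 108 190]
 [ 69 106 189]
 [ 68 105 188]
 [ 69 105 187]
 [ 68 105 186]
 [ 68 104 184]
 [ 68 103 183]
 [ 67 102 182]
 [ 67 103 183]
 [ 68 103 183]
 [ 65  98 173]
 [ 65  98 172]
 [ 69 105 186]
 [ 71 108 192]
 [ 62  98 156]
 [ 59  95 141]]
```

```bash
python3 - <<'E'
s=open("h.py").read()
s=s.replace("((b>r+8)&(b>130))","(b>125)").replace("((h[...,0]<13)&(h[...,1]>140)&(h[...,2]>165))","((r>166)&(r-g>55)|(b>150))")
open("h.py","w").write(s)
E
cat > m0.py <<'E'
from h import *
t=cv2.imread("pics/top0.png"); s=cv2.imread("pics/side0.png")
for n,im,rp,rt in(("top",t,(155,215,193,238),(250,303,197,243)),("side",s,(213,270,205,258),(245,296,162,197))):
    print(n,"plate",rect(n,im,0,.084,rp),"tile",rect(n,im,1,.086,rt))
f=lambda p:np.array(p)/2.85+[135,130]-.3
g=lambda p:np.array(p)/3.7+[180,120]-.3
print("top front L,R",back("top",f([[25,297],[497,315]]),.078)[:,:2]); print("battentop L,R",back("top",f([[30,168],[500,183]]),.098)[:,:2])
print("top small tile",back("top",f([[637,47],[682,14],[722,67],[682,100]]),.008)[:,:2])
print("side front L,R",back("side",g([[262,550],[424,183]]),.078)[:,:2]," batten L,R",back("side",g([[80,490],[290,138]]),.098)[:,:2])
E
python3 m0.py
```

```text
top plate (array([487.31488037, 175.01861572]), (94.08768463134766, 132.29168701171875), -0.133331298828125) tile (array([469.85357666, -83.64885712]), (94.46223449707031, 113.13560485839844), -3.31243896484375)
side plate (array([488.71038818, 173.30978394]), (94.84786224365234, 135.17251586914062), 0.10644044727087021) tile (array([471.95080566, -86.75099182]), (92.41646575927734, 113.78912353515625), -3.5739822387695312)
top front L,R [[ 0.43243064  0.29466332]
 [ 0.40883767 -0.18065617]]
battentop L,R [[ 0.56105197  0.28795903]
 [ 0.53971653 -0.1853773 ]]
top small tile [[ 0.70415696 -0.35643879]
 [ 0.74147831 -0.40866883]
 [ 0.68001405 -0.4490764 ]
 [ 0.6432076  -0.4025876 ]]
side front L,R [[ 0.42989238  0.29489321]
 [ 0.41062094 -0.17756839]]  batten L,R [[ 0.55717256  0.29628253]
 [ 0.53804787 -0.18447302]]
```

```bash
cat >> h.py <<'E'
# ledge fit from corners in both views (initial look)
O=np.array([.478,.0555]); PSI=np.radians(-2.6)
def fitledge():
    f=lambda p:np.array(p)/2.85+[135,130]-.3
    g=lambda p:np.array(p)/3.7+[180,120]-.3
    L=np.array([[-.06,.24,.078],[-.06,-.24,.078],[.074,.24,.098],[.074,-.24,.098]])
    def W(p): c,s=np.cos(p[2]),np.sin(p[2]); return L@np.array([[c,-s,0],[s,c,0],[0,0,1]]).T+[p[0],p[1],0]
    uv={"top":f([[25,297],[497,315],[30,168],[500,183]]),"side":g([[262,550],[424,183],[80,490],[290,138]])}
    r=least_squares(lambda p:np.r_[(proj("top",W(p))-uv["top"]).ravel(),(proj("side",W(p))-uv["side"]).ravel()],[.478,.0555,-.045],loss="soft_l1")
    return r.x,r.fun
def l2w(lx,ly,z): c,s=np.cos(PSI),np.sin(PSI); return np.array([O[0]+c*lx-s*ly,O[1]+s*lx+c*ly,z])
def w2l(p): c,s=np.cos(PSI),np.sin(PSI); d=np.array(p)[:2]-O; return np.array([c*d[0]+s*d[1],-s*d[0]+c*d[1]])
def tool():
    s=ctrl.get_state(); return s,cv2.Rodrigues(np.array(s["tool_rot"]))[0]
def plan(targets):
    s,R=tool(); print("t",round(s["time"],2),"pos",s["position"].round(4),"L",w2l(s["position"]).round(4),"F",s["ft_force"].round(1),"g",round(s["grip_width"],2))
    print("R cols x,y,z",R.round(3).T.tolist())
    a=np.array([np.cos(PSI),np.sin(PSI),0]); z=R[:,2]; 
    if z@a<0:a=-a
    print("twist to square", round(float(np.arctan2(-(a@R[:,1]),a@z)),3))
    for T in targets: print(T,"travel",(R.T@(l2w(*T)-s["position"])).round(4))
E
python3 - <<'E'
from h import *
print(fitledge())
plan([(.0,-.37,.2),(0,.03,.18),(0,.03,.083)])
E
```

```text
(array([ 0.47787935,  0.05503077, -0.04343885]), array([-1.00153379,  1.43493603,  0.53466147,  0.46052789, -1.24595033,
       -0.38833246,  0.88150262, -0.5886535 ,  0.32585049,  0.86335576,
        1.17212118, -0.56164964, -1.21482464, -1.69014771, -0.6886154 ,
       -0.66652659]))
t 0.1 pos [ 0.209  -0.6149  0.2216] L [-0.2383 -0.6819] F [-0.1 -0.2 -0.3] g 1.0
R cols x,y,z [[-0.001, 0.002, -1.0], [0.947, 0.322, -0.0], [0.322, -0.947, -0.002]]
twist to square -1.198
(0.0, -0.37, 0.2) travel [ 0.0219  0.3356 -0.2036]
(0, 0.03, 0.18) travel [ 0.0425  0.4814 -0.576 ]
(0, 0.03, 0.083) travel [ 0.1395  0.4814 -0.5758]
```

```bash
python3 -m pendant '[{"travel":[0.002,0.04,-0.024],"twist":-0.12},{"travel":[0.004,0.08,-0.048],"twist":-0.24},{"travel":[0.007,0.12,-0.073],"twist":-0.36},{"travel":[0.010,0.16,-0.097],"twist":-0.48},{"travel":[0.012,0.2,-0.12],"twist":-0.6},{"travel":[0.014,0.24,-0.145],"twist":-0.72},{"travel":[0.017,0.28,-0.17],"twist":-0.84},{"travel":[0.02,0.31,-0.19],"twist":-0.96},{"travel":[0.022,0.336,-0.204],"twist":-1.08},{"travel":[0.022,0.336,-0.204],"twist":-1.2}]' 0
python3 - <<'E'
from h import *
plan([(0,.03,.2),(0,.03,.12),(0,.03,.083)])
E
```

```text
time: 1.35
position: [0.4633, -0.3102, 0.1994]
tool_rot: [0.029, 1.571, -0.024]
ft_force: [-0.3, -1.1, -0.8]
grip_width: 0.498
t 1.35 pos [ 0.4633 -0.3102  0.1994] L [ 0.0019 -0.366 ] F [-0.3 -1.1 -0.8] g 0.5
R cols x,y,z [[-0.001, 0.003, -1.0], [0.033, 0.999, 0.003], [0.999, -0.033, -0.001]]
twist to square 0.012
(0, 0.03, 0.2) travel [0.0007 0.396  0.0028]
(0, 0.03, 0.12) travel [0.0807 0.3957 0.0029]
(0, 0.03, 0.083) travel [0.1177 0.3956 0.0029]
```

```bash
python3 -m pendant '[{"travel":[0,0.045,0],"twist":0.012},{"travel":[0,0.095,0.001],"twist":0.012},{"travel":[0,0.145,0.002],"twist":0.012},{"travel":[0,0.195,0.003],"twist":0.012},{"travel":[0,0.245,0.004],"twist":0.012},{"travel":[0.0,0.295,0.005],"twist":0.012},{"travel":[0.02,0.34,0.005],"twist":0.012},{"travel":[0.04,0.38,0.005],"twist":0.012},{"travel":[0.07,0.393,0.005],"twist":0.012},{"travel":[0.085,0.393,0.005],"twist":0.012}]' 0
python3 - <<'E'
from h import *
plan([(.002,.03,.09),(.002,.03,.081),(.002,.134,.081),(.002,.144,.081)])
grab("top","pics/t1.png");grab("side","pics/s1.png")
a=cv2.imread("pics/t1.png")[170:260,130:330];b=cv2.imread("pics/s1.png")[110:290,170:370]
cv2.imwrite("pics/c1.png",np.vstack([cv2.resize(a,(533,240)),cv2.resize(b,(533,350))[:]]))
E
```

```text
time: 2.6
position: [0.4801, 0.0836, 0.1141]
tool_rot: [0.036, 1.574, -0.031]
ft_force: [0.5, -0.9, 0.1]
grip_width: 0.499
t 2.6 pos [0.4801 0.0836 0.1141] L [0.0009 0.0282] F [ 0.5 -0.9  0.1] g 0.5
R cols x,y,z [[-0.003, 0.003, -1.0], [0.043, 0.999, 0.003], [0.999, -0.043, -0.003]]
twist to square 0.003
(0.002, 0.03, 0.09) travel [0.0241 0.0018 0.0012]
(0.002, 0.03, 0.081) travel [0.0331 0.0017 0.0012]
(0.002, 0.134, 0.081) travel [0.0335 0.1057 0.0015]
(0.002, 0.144, 0.081) travel [0.0335 0.1157 0.0015]
```

View pics/c1.png

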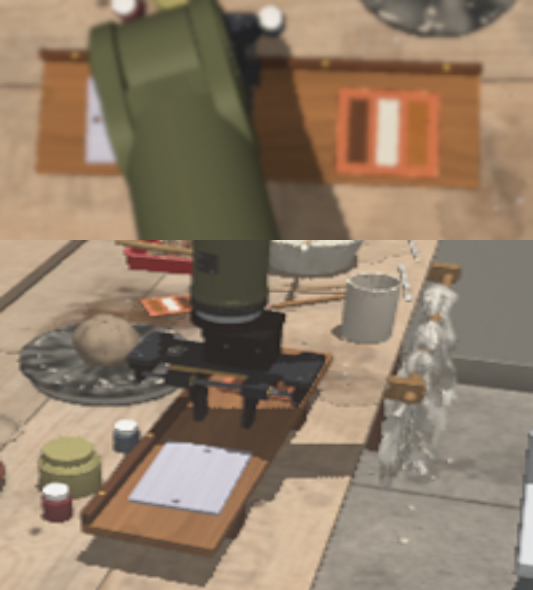

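Side view: both fingers hover over the bare wood between plate (image ~190,478) and tile, clear of batten. Lower next.

```bash
python3 -m pendant '[{"travel":[0.012,0.001,0.001],"twist":0.003},{"travel":[0.024,0.001,0.001],"twist":0.003},{"travel":[0.03,0.001,0.001],"twist":0.003},{"travel":[0.034,0.001,0.001],"twist":0.003},{"travel":[0.034,0.001,0.001],"twist":0.003}]' 0
python3 - <<'E'
from h import *
plan([(.002,.045,.080),(.002,.1,.08),(.002,.134,.080),(.002,.144,.080)])
E
```

```text
time: 3.32
position: [0.4809, 0.0827, 0.0799]
tool_rot: [0.041, 1.575, -0.036]
ft_force: [0.6, -0.5, 0.9]
grip_width: 0.499
t 3.33 pos [0.4809 0.0827 0.0799] L [0.0016 0.0273] F [ 0.6 -0.5  0.9] g 0.5
R cols x,y,z [[-0.004, 0.003, -1.0], [0.049, 0.999, 0.003], [0.999, -0.049, -0.005]]
twist to square -0.004
(0.002, 0.045, 0.08) travel [-0.0001  0.0177  0.0003]
(0.002, 0.1, 0.08) travel [0.0001 0.0727 0.0001]
(0.002, 0.134, 0.08) travel [ 0.0002  0.1067 -0.    ]
(0.002, 0.144, 0.08) travel [ 2.000e-04  1.167e-01 -1.000e-04]
```

```bash
python3 -m pendant '[{"travel":[0,0.006,0],"twist":-0.004},{"travel":[0,0.013,0],"twist":-0.004},{"travel":[0,0.02,0],"twist":-0.004},{"travel":[0,0.028,0],"twist":-0.004},{"travel":[0,0.038,0],"twist":-0.004},{"travel":[0,0.048,0],"twist":-0.004},{"travel":[0,0.058,0],"twist":-0.004},{"travel":[0,0.068,0],"twist":-0.004},{"travel":[0,0.074,0],"twist":-0.004},{"travel":[0,0.077,0],"twist":-0.004}]' 0
cat > look.py <<'E'
from h import *
import sys
k=sys.argv[1]
grab("side",f"pics/s{k}.png");grab("top",f"pics/t{k}.png")
a=cv2.imread(f"pics/t{k}.png")[170:260,130:330];b=cv2.imread(f"pics/s{k}.png")[110:290,170:370]
cv2.imwrite(f"pics/c{k}.png",np.vstack([cv2.resize(a,(533,240)),cv2.resize(b,(533,350))]))
plan([(.002,.134,.080),(.002,.144,.080)])
E
python3 look.py 2
```

```text
time: 4.58
position: [0.4845, 0.16, 0.08]
tool_rot: [0.037, 1.575, -0.033]
ft_force: [-0.8, -2.8, 0.7]
grip_width: 0.498
t 4.67 pos [0.4845 0.1603 0.0801] L [0.0017 0.1049] F [ 0.4 -1.3 -0.8] g 0.5
R cols x,y,z [[-0.005, 0.004, -1.0], [0.045, 0.999, 0.004], [0.999, -0.045, -0.005]]
twist to square 0.001
(0.002, 0.134, 0.08) travel [0.0002 0.0291 0.0003]
(0.002, 0.144, 0.08) travel [0.0002 0.0391 0.0003]
```

View pics/c2.png

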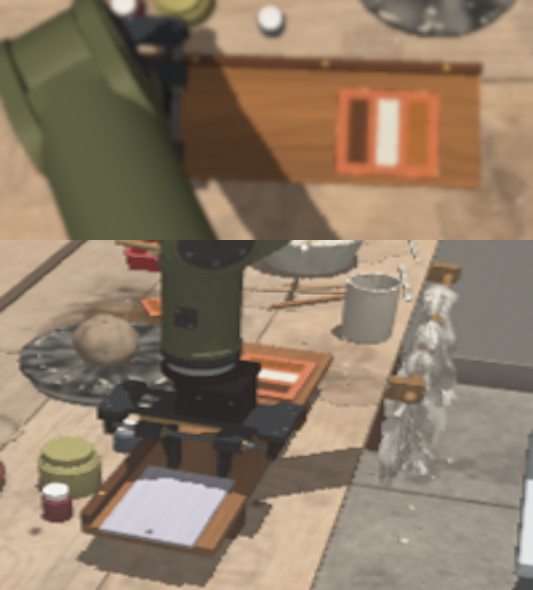

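```bash
python3 -m pendant '[{"travel":[0,0.005,0],"twist":0},{"travel":[0,0.012,0],"twist":0},{"travel":[0,0.02,0],"twist":0},{"travel":[0,0.027,0],"twist":0},{"travel":[0,0.032,0],"twist":0},{"travel":[0,0.035,0],"twist":0},{"travel":[0,0.036,0],"twist":0},{"travel":[0,0.036,0],"twist":0}]' 0; python3 look.py 3
```

```text
time: 5.68
position: [0.486, 0.1963, 0.0801]
tool_rot: [0.038, 1.576, -0.032]
ft_force: [-0.9, -1.4, -0.9]
grip_width: 0.505
t 5.78 pos [0.486  0.1964 0.0802] L [0.0016 0.1411] F [-0.3 -0.8 -0.7] g 0.5
R cols x,y,z [[-0.005, 0.004, -1.0], [0.045, 0.999, 0.004], [0.999, -0.045, -0.005]]
twist to square 0.001
(0.002, 0.134, 0.08) travel [ 0.0002 -0.0071  0.0004]
(0.002, 0.144, 0.08) travel [0.0002 0.0029 0.0004]
```

View pics/c3.png

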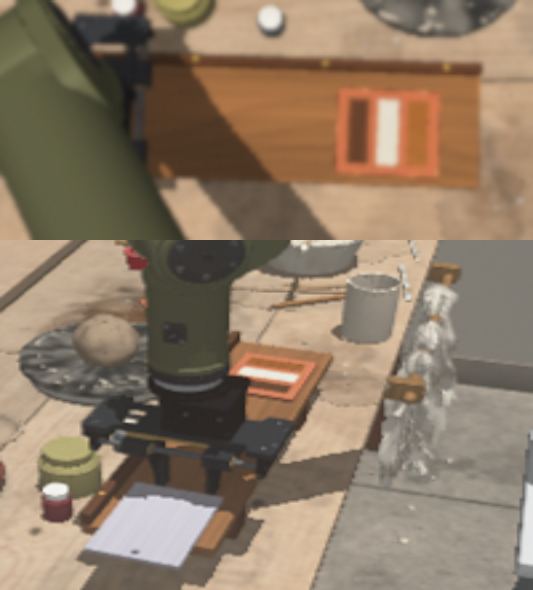

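```bash
python3 -m pendant '[{"travel":[0,-0.015,0],"twist":0},{"travel":[-0.02,-0.045,0],"twist":0},{"travel":[-0.03,-0.09,0],"twist":0},{"travel":[-0.03,-0.14,0],"twist":0},{"travel":[-0.03,-0.175,-0.001],"twist":0},{"travel":[-0.03,-0.187,-0.002],"twist":0},{"travel":[-0.02,-0.187,-0.002],"twist":0},{"travel":[-0.01,-0.187,-0.002],"twist":0},{"travel":[-0.001,-0.187,-0.002],"twist":0},{"travel":[-0.001,-0.187,-0.002],"twist":0}]' 0; python3 look.py 4
python3 - <<'E'
from h import *
plan([(-.001,-.11,.0805),(-.001,-.157,.0805)])
E
```

```text
time: 7.02
position: [0.4752, 0.0108, 0.0796]
tool_rot: [0.037, 1.577, -0.029]
ft_force: [0.7, 0.4, -0.6]
grip_width: 0.5
t 7.12 pos [0.4756 0.0103 0.0803] L [-0.0003 -0.0453] F [ 0.8  0.4 -0.7] g 0.5
R cols x,y,z [[-0.005, 0.005, -1.0], [0.043, 0.999, 0.004], [0.999, -0.043, -0.006]]
twist to square 0.002
(0.002, 0.134, 0.08) travel [0.001  0.1793 0.0027]
(0.002, 0.144, 0.08) travel [0.0011 0.1893 0.0027]
t 7.12 pos [0.4756 0.0103 0.0803] L [-0.0003 -0.0453] F [ 0.8  0.4 -0.7] g 0.5
R cols x,y,z [[-0.005, 0.005, -1.0], [0.043, 0.999, 0.004], [0.999, -0.043, -0.006]]
twist to square 0.002
(-0.001, -0.11, 0.0805) travel [-0.0005 -0.0647 -0.0008]
(-0.001, -0.157, 0.0805) travel [-0.0007 -0.1117 -0.0009]
```

View pics/c4.png

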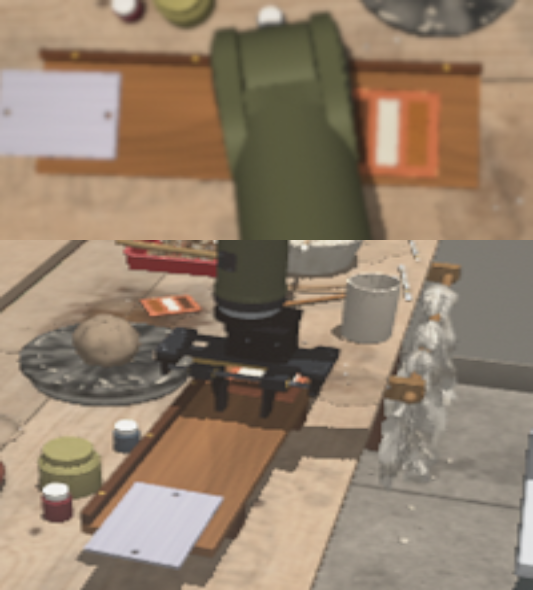

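Run:
```python
from h import *
t=cv2.imread("pics/t4.png"); s=cv2.imread("pics/s4.png")
# plate white vs table: stricter mask handled by b>150
import h
def mk(bgr):
    b,g,r=[bgr[...,i].astype(int) for i in range(3)]
    return ((b>r-22)&(b>135)).astype(np.uint8),None
h.masks=mk
for n,im,roi in(("top",t,(125,180,190,235)),("side",s,(198,256,228,288))):
    c,sz,a=h.rect(n,im,0,.084,roi); l=w2l(c/1000)
    print(n,c,sz,"yaw rel ledge",a+2.6,"L",l,"overhang",l[1]+.065-.24)
```

```text
top [494.28652954 272.74105835] (92.37713623046875, 131.35726928710938) yaw rel ledge 0.04934844970703134 L [0.00641506 0.21775623] overhang 0.04275622948768304
side [495.33398438 271.85205078] (94.13633728027344, 132.9518585205078) yaw rel ledge 0.1930938720703126 L [0.00750176 0.21691565] overhang 0.041915652771770784
```

Plate overhangs about 42–43 mm (a third = 43), square to 0.2°. Now the tile.

```bash
python3 -m pendant '[{"travel":[0,-0.006,0],"twist":0},{"travel":[0,-0.014,0],"twist":0},{"travel":[0,-0.022,0],"twist":0},{"travel":[0,-0.03,0],"twist":0},{"travel":[0,-0.039,0],"twist":0},{"travel":[0,-0.049,0],"twist":0},{"travel":[0,-0.059,0],"twist":0},{"travel":[-0.001,-0.069,0],"twist":0},{"travel":[-0.001,-0.077,-0.001],"twist":0},{"travel":[-0.001,-0.08,-0.001],"twist":0}]' 0; python3 look.py 5
python3 - <<'E'
from h import *
plan([(-.001,-.157,.0805)])
E
```

```text
time: 8.38
position: [0.4709, -0.0702, 0.0809]
tool_rot: [0.038, 1.576, -0.031]
ft_force: [-0.0, 1.5, -0.8]
grip_width: 0.503
t 8.47 pos [ 0.471  -0.0702  0.0809] L [-0.0013 -0.1259] F [ 0.3  1.5 -0.6] g 0.5
R cols x,y,z [[-0.006, 0.004, -1.0], [0.044, 0.999, 0.004], [0.999, -0.044, -0.006]]
twist to square 0.001
(0.002, 0.134, 0.08) travel [0.0018 0.2599 0.0037]
(0.002, 0.144, 0.08) travel [0.0019 0.2699 0.0037]
t 8.47 pos [ 0.471  -0.0702  0.0809] L [-0.0013 -0.1259] F [ 0.3  1.5 -0.6] g 0.5
R cols x,y,z [[-0.006, 0.004, -1.0], [0.044, 0.999, 0.004], [0.999, -0.044, -0.006]]
twist to square 0.001
(-0.001, -0.157, 0.0805) travel [ 0.0002 -0.0311  0.0003]
```

View pics/c5.png

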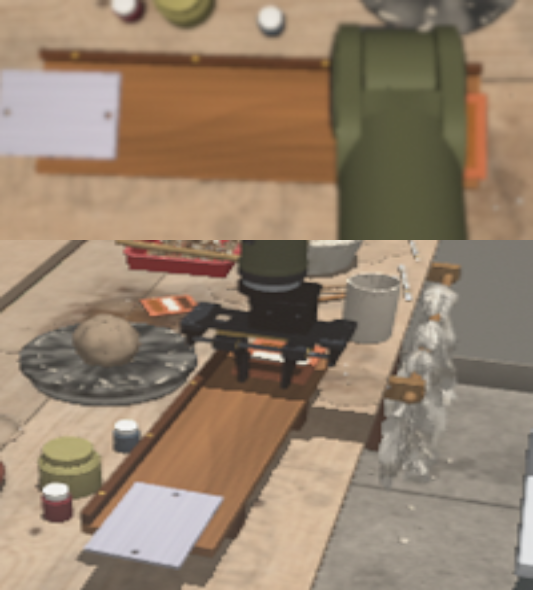

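Top view: the tile has just come over the right end (~(485,135) in the crop). About 30 mm further.

```bash
python3 -m pendant '[{"travel":[0,-0.005,0],"twist":0},{"travel":[0,-0.012,0],"twist":0},{"travel":[0,-0.019,0],"twist":0},{"travel":[0,-0.025,0],"twist":0},{"travel":[0,-0.029,0],"twist":0},{"travel":[0,-0.03,0],"twist":0},{"travel":[0,-0.03,0],"twist":0}]' 0
python3 -m pendant '[{"travel":[0,0.012,0],"twist":0},{"travel":[-0.02,0.04,0],"twist":0},{"travel":[-0.04,0.08,0],"twist":0},{"travel":[-0.06,0.12,0],"twist":0},{"travel":[-0.08,0.15,0],"twist":0},{"travel":[-0.09,0.16,0],"twist":0},{"travel":[-0.09,0.16,0],"twist":0}]' 0
python3 look.py 6
```

```text
time: 9.35
position: [0.4697, -0.1004, 0.0808]
tool_rot: [0.038, 1.576, -0.032]
ft_force: [0.4, 1.4, -0.0]
grip_width: 0.501
time: 10.22
position: [0.4775, 0.0591, 0.1716]
tool_rot: [0.036, 1.575, -0.032]
ft_force: [0.3, -0.7, 0.5]
grip_width: 0.498
t 10.32 pos [0.4768 0.0575 0.1705] L [-0.0013  0.002 ] F [ 0.5 -0.3 -1.3] g 0.5
R cols x,y,z [[-0.007, 0.003, -1.0], [0.046, 0.999, 0.003], [0.999, -0.046, -0.007]]
twist to square -0.0
(0.002, 0.134, 0.08) travel [0.0908 0.1318 0.0039]
(0.002, 0.144, 0.08) travel [0.0908 0.1418 0.0039]
```

View pics/c6.png

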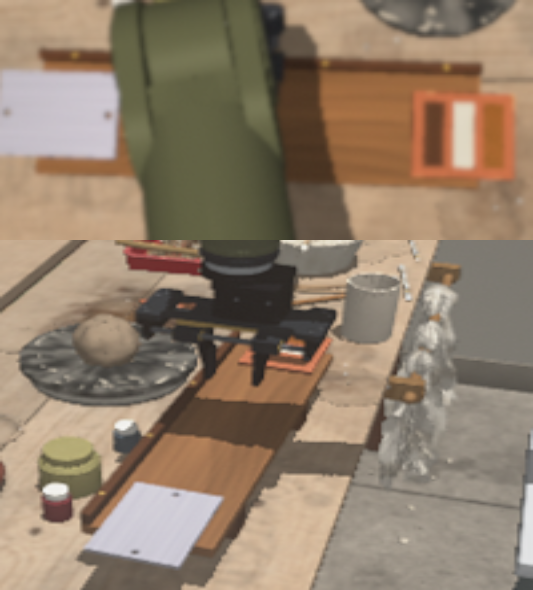

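Run:
```python
import h
from h import *
t=cv2.imread("pics/t6.png")
def mk(bgr):
    b,g,r=[bgr[...,i].astype(int) for i in range(3)]
    return ((b>r-22)&(b>135)).astype(np.uint8),((r>166)&(r-b>92)).astype(np.uint8)
h.masks=mk
for w,z,roi,sg,hl in((1,.086,(278,330,200,243),-1,.055),(0,.084,(125,174,190,235),1,.065)):
    c,sz,a=h.rect("top",t,w,z,roi); l=w2l(c/1000); print(c,sz,"relyaw",a+2.6,"L",l,"over",sg*l[1]+hl-.24)
```

```text
[ 470.06365967 -164.92102051] (103.69931030273438, 110.82998657226562) relyaw 0.2785278320312501 L [ 0.00207079 -0.22055413] over 0.035554128562811926
[494.25531006 272.33267212] (92.38101959228516, 132.16041564941406) relyaw 0.06449279785156259 L [0.0064024  0.21734685] over 0.04234684745332651
```

Run:
```python
from h import *
a=cv2.imread("pics/side0.png").astype(int);b=cv2.imread("pics/s6.png").astype(int)
for n,(x0,x1,y0,y1) in dict(tin=(183,209,210,243),red=(184,198,233,257),blue=(211,224,200,221),mug=(297,322,124,164)).items(): print(n,np.abs(a-b)[y0:y1,x0:x1].max())
s=ctrl.get_state();print(s["time"],s["position"],abs(s["qd"]).max())
ctrl.close_job()
```

```text
tin 12
red 12
blue 119
mug 13
10.325 [0.47675799 0.05753254 0.17046695] 0.007314578927714056
the job is handed in; nothing more can be done
```

Run:
```python
import cv2,numpy as np
a=cv2.imread("pics/side0.png");b=cv2.imread("pics/s6.png");c=cv2.imread("pics/s4.png")
print(np.argwhere(np.abs(a.astype(int)-b).max(2)[200:221,205:230]>40).tolist()[:12])
cv2.imwrite("pics/blue.png",np.hstack([cv2.resize(i[195:228,200:235],None,fx=7,fy=7) for i in(a,c,b)]))
```

```text
[[4, 14], [4, 15], [5, 14], [5, 15], [5, 16], [6, 13], [6, 14], [6, 15], [6, 16], [7, 12], [7, 13], [7, 14]]
```

View pics/blue.png

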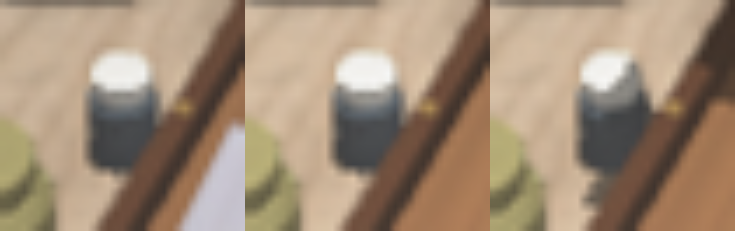

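The plate and the tile are both pushed out over their nearer ends of the ledge, and I handed the job in at about 10.3 s. I pushed with the half-open fingertips and lifted nothing. When I handed in, the gripper was stationary and clear above the middle of the ledge.

| Item | End | Overhang measured | A third of its length | Angle to the ledge |
|---|---|---|---|---|
| Steel plate | left (+y) | about 42 mm (top and side views agree within 1 mm) | 43 mm | within 0.2° |
| Test tile (the larger one) | right (-y) | about 35.5 mm (top view) | 36.7 mm | about 0.3° |

- **Forces:** the wrist force read no more than about 3 N at the end of each push; I did not log it in between.
- **Bystanders:** the tin, red pot and mug match the first side picture. My picture comparison flagged the blue pot, but a close crop taken after handing in shows it in the same place, with only the arm's shadow across its cap.
- **Weaker checks:** the ledge's own position fits the images only to a few mm, so the overhangs carry that error. The tile's measured width came out about 12 mm too large (104 mm instead of 92), because the colour mask picked up some surrounding wood. Its length came out right at 111 mm (true 110), and the fingertip position gives the same overhang.

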